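# Interleave a separator board and stack the next clay tile

### The job

Slide the plywood board along the rails of the stacking stand, without lifting it off, until it is fully home against the far stop and lies flat on the clay tile already in the stand. Then take the other full-length clay tile (not the small square one) from the table and set it down gently, flat on the board, centred and lined up with the tile underneath. Leave everything else where it is, and let go.

Things in the scene. Friction and masses are not known exactly. Their poses are not given: they have to be found in the camera images.
- stand: Fixed wooden stacking stand. Origin on the table under its bay's centre; +x points from the rails to the stop, z up. Base plate 8 mm thick, x -195 to +55, y +-100 mm. Side guides: inner faces y = +-72 mm, x -40 to +41, tops 27 mm above the table, flaring out to y = +-90 at x = -78. Board home: its centre over this origin, where it drops 2 mm off the rail ends on to the lower tile.
- stand_stop (a point): Mid top edge of the stop's face, in the stand at x = +41, y = 0, 27 mm above the table. The stop is a strip 14 mm thick along y across the bay's far end.
- stand_slot (a point): Rear (-x) end of the slot between the two aluminium rails, on the slot's floor: in the stand x = -195, y = 0, z = 8 mm. Rails run x -195 to -44, tops 24 mm above the table. The slot is 92 mm wide (y +-46) and open at its rear end, so fingers, best spread 50 mm apart across it, can reach down behind the board and push its rear edge, even below rail height.
- lower_tile: Terracotta clay tile 60 (x) x 120 (y) x 14 mm, loose, lying in the bay on the base plate between low strips, its top 22 mm above the table. Origin at the centre of its underside. Its rear face is 10 mm ahead of the home board's rear edge. The board hides it later.
- sheet: Plywood separator board 80 (x) x 132 (y) x 6 mm, loose, about 45 g, lying flat on the two rails of the stand and up to about 6 degrees askew; slides freely. Origin at the centre of its underside, x roughly along the stand's x. Once home its underside is 22 mm and its top 28 mm above the table.
- tile: The tile to stack: terracotta clay tile 60 (x) x 120 (y) x 14 mm, same as the lower one, about 0.2 kg, loose, flat on the table; taken across its 60 mm width. Origin at the centre of its underside. In the finished stack its underside is 28 mm above the table; the stop and guides stay 1 mm below that.
- small_tile: Bystander: smaller square terracotta tile 60 x 60 x 14 mm flat on the table; it may have changed places with the tile to stack. Origin at the centre of its underside.
- cup: Bystander: white plastic cup, 68 mm across, 65 mm tall. Origin under its centre.
- jar: Bystander: closed jar, 64 mm across, 85 mm tall. Origin under its centre.
- brush: Bystander: hand brush lying on the table along its x. Origin under it.

How it is judged (in metres and radians):
On the way:
1. the board has been slid fully home: against the stop, off the rails and flat on the lower tile, with the next tile not on it yet (x of sheet in the frame of stand above -0.005 m and z of sheet in the frame of stand below 0.0236 m and y of sheet in the frame of stand between -0.01 and 0.01 m and angle between sheet's own z axis and vertical below 0.03 rad and linear speed of sheet below 0.02 m/s and horizontal distance between lower_tile and stand below 0.01 m and horizontal distance between tile and sheet above 0.1 m), for 0.2 s.
At the end, for the whole second after the job is handed in: Board flat on the lower tile, off the rails, at most 5 mm short of the stop, within 10 mm sideways; lower tile within 10 mm of the bay centre; full-length tile flat on the board, within 12 mm and 8 degrees of the lower tile, at rest; bystanders within 30 mm of their starts (x of sheet in the frame of stand above -0.005 m and z of sheet in the frame of stand below 0.0236 m and y of sheet in the frame of stand between -0.01 and 0.01 m and angle between sheet's own z axis and vertical below 0.03 rad and linear speed of each of sheet, tile below 0.02 m/s and horizontal distance between lower_tile and stand below 0.01 m and horizontal distance between tile and lower_tile below 0.012 m and angle between the y axis of tile and the y axis of lower_tile, either way round below 0.14 rad and z of tile in the frame of stand between 0.0255 and 0.0305 m and angle between tile's own z axis and vertical below 0.04 rad and distance of each of small_tile, cup, jar, brush from where it was at the start of the episode below 0.03 m); the robot touches nothing.
It fails at once if the board is lifted (more than 20 mm above the rails, or tipped by more than 20 degrees) (z of sheet in the frame of stand above 0.044 m or angle between sheet's own z axis and vertical above 0.35 rad).
It fails at once if the tile is dropped on to the stand (falls freely by more than about 10 mm) (linear speed of tile above 0.45 m/s and contact force between tile and the fingers below 0.05 N and horizontal distance between tile and stand below 0.1 m).
It fails at once if the tile is knocked or pressed hard on the board (over 40 N) (contact force between tile and sheet above 40 N).
It fails at once if a bystander (small tile, cup, jar or brush) is moved by more than 30 mm (distance of any of small_tile, cup, jar, brush from where it was at the start of the episode above 0.03 m).
It also fails if it takes over 59 s, if anything falls off the work surface, if the arm or the gripper's body presses on something with over 40 N, if the wrist force passes 120 N, or if a joint passes its speed limit or range.

### The arm

A 7-joint arm with a two-finger parallel gripper is mounted at the origin on the work surface. World frame = base frame: x ahead of the robot, y to its left, z up, the work surface at z = 0. Lengths are in mm, angles in degrees, forces in N, time in s.
With the tool pointing down it reaches from about 425 to 925 mm from the base axis. Payload 6.8 kg.
Tool frame: the origin (TCP) lies at the very end of the fingers, on their centre line; the grasp point (between the pads) lies manip.grip_point_offset behind it (manip.grip_point_offset is the distance from the TCP to the grasp point, in mm); z points along the fingers, y is the line along which they close (so a half turn about z gives the same grasp; the last joint's range is limited). The gripper opens to 88 mm and grips with 3 to 60 N. Pads are 20 mm wide; open, the fingers measure 115 mm over their backs; the gripper's body (75 mm by 178 mm) begins 61 mm behind the grasp point.
Start: joints at [-75.522, 27.33, 1.283, 89.118, -0.659, 63.558, -4.761], TCP at [238.288, 631.559, 222.664] pointing down, gripper open.
Joint ranges: [-169.35, 169.35], [-19.33, 120.38], [-80.79, 83.38], [13.8, 139.57], [-78.32, 258.32], [9.67, 109.79], [-169.56, 169.56]. Speed limits (degrees/s): [136.94, 136.94, 180, 180, 180, 180, 180].

### API

Orientations are given as [roll, pitch, yaw] about the fixed x, y, z axes, in that order (R = Rz(yaw) Ry(pitch) Rx(roll)).
In Python, from cell import manip gives the robot as it stands.
- The arm moves only by the shell command python3 drive.py 'ROWS' [FORCE]. ROWS is a JSON list of rows, 1 to 12 of them, each an object with the fields d (a list: dx, dy, dz in shares of the most that a row can go, 1 being 50 mm), turn_vec (a list: a rotation vector rx, ry, rz in normalised numbers (1 is 180 degrees)), jaw (the finger opening in mm); a field left out counts as zero (the opening has to be given); each row shifts and turns the commanded pose from where the row before left it, along the tool's axes as they then stand; what a row does not reach is not made up. A row lasts 1/10 s, in which the tool goes at most 50 mm and 8.59 degrees, less where a joint would pass 70% of its speed; a pose out of reach is approached as far as the arm can. The fingers move at their own pace and stop on an object; FORCE is the grip in N (left out, the last holds). Time passes only in rows, so rows that do not move let the fingers close. It prints the time, the measured TCP pose, the force, the opening and the grip force at its end. A shift or turn number past 1, either way, is cut back to 1. Input that does not fit is refused with a message, and nothing moves.
- manip.get_state(): the state, without advancing time (a new reading comes with each control period).
- manip.camera(name): name is "side" or "top" or "wrist"; returns the picture (384x512x3 uint8, red, green, blue); there is no depth.
- manip.get_calibration(name): a dict with "vertical_fov" (degrees; the focal length in pixels is half the picture's height over the tangent of half this angle, whatever the lens; pixels are square), "cx", "cy" (the principal point, pixels), "pose" (4x4, takes a point from camera to world coordinates); the wrist camera has in their place "hand_eye" (4x4, takes a point from camera to tool coordinates, whose origin is the TCP and whose axes are the flange's). Camera axes: x right, y down, z forward; pixel columns grow to the right and rows downward; lengths in mm; the calibration is good to about 2 mm. A picture is of the moment at which its call begins: read the wrist's pose just before it. get_calibration takes no time and is no camera call.
- manip.finish_job(): hands the job in; it is judged then, once.
The state is a dict: "time_s": time; "joints": joint angles; "dq": joint speeds; "effort": joint torques, N m; "eef_pos": TCP position; "tool_rot": TCP orientation; "contact_force": force on the tool from outside, world axes, zero at the start; "torque": the same for the moment, N m; "opening": finger opening in mm; "finger_force": force on a finger pad.
Only numpy, scipy, OpenCV 4.12 (cv2) and the standard library are available. Lean on these libraries where they do the work, as an engineer would, in place of code of your own. Each camera call takes 0.05 s, during which the arm holds its last target. There are 200 camera calls.

## Working session

There is one attempt and no reset: what is moved stays moved. The work goes in short steps, Python scripts to look and compute and a shell command to move; the robot and the scene stay as the last step left them, time stands still between calls to the robot, and variables do not carry over. Pictures are saved under pics/ and viewed, at most 10 in all, crops included, and the job is handed in when it is done.

```bash
ls; mkdir -p pics; cat > h.py <<'E'
import numpy as np, cv2
from cell import manip
from scipy.spatial.transform import Rotation as R
def snap(n,f):
    s=manip.get_state(); im=manip.camera(n); cv2.imwrite(f'pics/{f}.png',im[:,:,::-1]); return s,im
def tcp(s):
    T=np.eye(4); T[:3,3]=s['eef_pos']; T[:3,:3]=R.from_euler('xyz',s['tool_rot'],degrees=True).as_matrix(); return T
def cam(n,s=None):
    c=manip.get_calibration(n); P=np.array(c['pose']) if 'pose' in c else tcp(s)@np.array(c['hand_eye'])
    return 192/np.tan(np.radians(c['vertical_fov']/2)),c['cx'],c['cy'],P
def ray(n,uv,s=None):
    f,cx,cy,P=cam(n,s); d=P[:3,:3]@np.array([(uv[0]-cx)/f,(uv[1]-cy)/f,1]); return P[:3,3],d/np.linalg.norm(d)
def atz(n,uv,z,s=None):
    o,d=ray(n,uv,s); return o+d*(z-o[2])/d[2]
def tri(*obs):
    A=0;b=0
    for o in obs:
        p,d=ray(*o); M=np.eye(3)-np.outer(d,d); A=A+M; b=b+M@p
    return np.linalg.solve(A,b)
def proj(n,X,s=None):
    f,cx,cy,P=cam(n,s); q=np.linalg.inv(P)@np.append(X,1); return f*q[0]/q[2]+cx,f*q[1]/q[2]+cy
E
python3 - <<'E'
from h import *
print(manip.get_state()); print(manip.grip_point_offset)
for n in('side','top','wrist'):print(n,manip.get_calibration(n))
for n in('side','top'):
    s,im=snap(n,n+'0')
    cv2.imwrite(f'pics/{n}0b.png',cv2.resize(im[:,:,::-1],(800,600),interpolation=cv2.INTER_CUBIC))
E
```

```text
cell.py
drive.py
pics
{'time_s': 0.0, 'joints': array([-75.51942915,  27.37589907,   1.27983812,  89.17797065,
        -0.66137146,  63.55719566,  -4.76191681]), 'dq': array([ 0.0598341 , -0.02157528, -0.0298709 ,  0.06077209, -0.0210827 ,
        0.14018721,  0.01763966]), 'effort': array([ 1.17583444e-03, -5.82868946e+01,  1.53502207e+00, -2.72595245e+01,
       -5.44192269e-02,  1.70736783e-02,  1.65439615e-04]), 'eef_pos': array([238.09999479, 630.96758608, 221.68296412]), 'tool_rot': array([-1.79896375e+02,  5.44419912e-03,  1.59325379e+02]), 'contact_force': array([-0.07138433,  0.33330746, -0.09501307]), 'torque': array([ 0.02250652, -0.04289893,  0.00306087]), 'finger_force': 0.0, 'opening': 87.97171932125377}
18.700000000000003
side {'vertical_fov': 44.292409372437746, 'cx': 257.4378918733743, 'cy': 190.66346638520253, 'pose': array([[ 8.13464310e-01, -2.84899416e-01,  5.07058320e-01,
        -1.67509532e+02],
       [-5.81608634e-01, -3.94438946e-01,  7.11441715e-01,
        -9.76610382e+02],
       [-2.68577970e-03, -8.73641941e-01, -4.86561965e-01,
         7.64621112e+02
[... 278 characters left out ...]
   [-9.99838249e-01, -1.73305803e-02,  4.80909601e-03,
         8.56575452e+01],
       [-3.14068916e-03, -9.50413545e-02, -9.95468371e-01,
         1.10532436e+03],
       [ 0.00000000e+00,  0.00000000e+00,  0.00000000e+00,
         1.00000000e+00]])}
wrist {'vertical_fov': 61.11205911865479, 'cx': 259.22654763198824, 'cy': 191.90318679414497, 'hand_eye': array([[-1.33040161e-04, -9.52947665e-01, -3.03134839e-01,
         8.36016498e+01],
       [ 9.99999771e-01,  7.45052288e-05, -6.73098858e-04,
         4.11422277e-01],
       [ 6.64013116e-04, -3.03134859e-01,  9.52947436e-01,
        -1.61993472e+02],
       [ 0.00000000e+00,  0.00000000e+00,  0.00000000e+00,
         1.00000000e+00]])}
```

View pics/top0b.png

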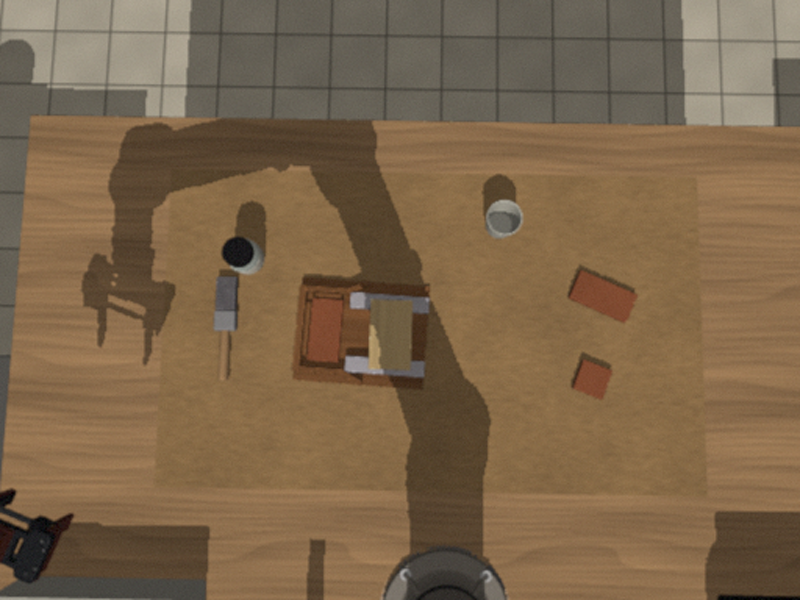

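View pics/side0b.png

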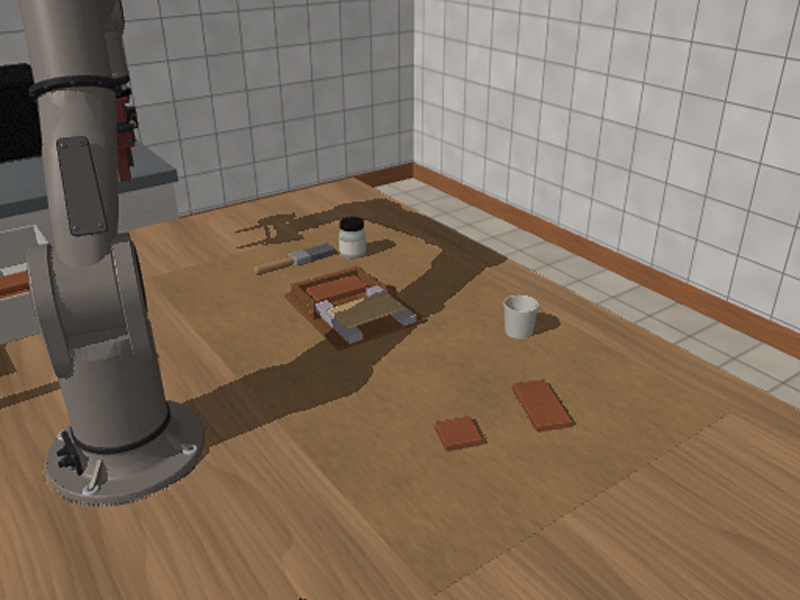

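The top view shows the stand mid-left (base corners about (303,277), (294,379), (425,388), (430,286) in 800x600 px), with the board on the rails at (391,335). The long tile is at (602,295), the small square one at (592,377), and the stop side faces image left. The side view agrees with this.

```bash
python3 - <<'E'
from h import *
k=.64
pts=dict(bFL=(303,277,8),bFR=(294,379,8),bRR=(425,388,8),bRL=(430,286,8),s1=(369,296,30),s2=(412,300,30),s3=(411,374,30),s4=(368,370,30),
t1=(583,269,14),t2=(636,293,14),t3=(626,321,14),t4=(569,296,14),sm=(592,379,14),cup=(504,218,30),jar=(242,253,40),br=(226,300,10))
for n,(u,v,z) in pts.items(): print(n,atz('top',(u*k,v*k),z).round(0))
E
```

```text
bFL [624. 284.   8.]
bFR [427. 294.   8.]
bRR [414.  43.   8.]
bRL [611.  36.   8.]
s1 [587. 153.  30.]
s2 [581.  70.  30.]
s3 [441.  70.  30.]
s4 [447. 151.  30.]
t1 [ 648. -261.   14.]
t2 [ 603. -363.   14.]
t3 [ 549. -342.   14.]
t4 [ 595. -233.   14.]
sm [ 437. -275.   14.]
cup [ 743. -105.   30.]
jar [664. 396.  40.]
br [576. 431.  10.]
```

Careful with the scale: shifts go in shares of 50 mm and turns go in shares of 180 degrees. That gives: -35 mm is -0.7, -26.5 mm is -0.53.

```bash
python3 drive.py '[{"d":[-0.7, -0.53, 0], "jaw":60}, {"d":[-0.7, -0.53, 0], "jaw":60}, {"d":[-0.7, -0.53, 0], "jaw":60}, {"d":[-0.7, -0.53, 0], "jaw":60}, {"d":[-0.7, -0.53, 0], "jaw":60}, {"d":[-0.7, -0.53, 0], "jaw":60}, {"d":[-0.7, -0.53, 0], "jaw":60}, {"d":[-0.7, -0.53, 0], "jaw":60}, {"d":[-0.7, -0.53, 0], "jaw":60}, {"d":[-0.7, -0.53, 0], "jaw":60}, {"d":[-0.7, -0.53, 0], "jaw":60}, {"d":[-0.7, -0.53, 0], "jaw":60}]' | tail -5
python3 drive.py '[{"turn_vec":[0, 0, 0.0444], "jaw":50}, {"turn_vec":[0, 0, 0.0444], "jaw":50}, {"turn_vec":[0, 0, 0.0444], "jaw":50}, {"turn_vec":[0, 0, 0.0444], "jaw":50}, {"turn_vec":[0, 0, 0.0444], "jaw":50}, {"turn_vec":[0, 0, 0.0444], "jaw":50}, {"turn_vec":[0, 0, 0.0444], "jaw":50}, {"turn_vec":[0, 0, 0.0444], "jaw":50}, {"turn_vec":[0, 0, 0.0444], "jaw":50}, {"jaw":50}, {"jaw":50}]' | tail -5
python3 - <<'E'
from h import *
s,im=snap('wrist','w1'); print(tcp(s).round(3).tolist())
np.save('w1.npy',tcp(s))
cv2.imwrite('pics/w1b.png',cv2.resize(im[:,:,::-1],(800,600),interpolation=cv2.INTER_CUBIC))
E
```

```text
eef_pos: [519.4, 184.0, 222.5]
tool_rot: [-180.0, -0.0, 159.3]
contact_force: [0.3, -0.1, 0.3]
opening: 60.0
finger_force: 0.0
eef_pos: [518.7, 185.8, 222.4]
tool_rot: [-180.0, 0.0, 87.6]
contact_force: [0.3, 0.4, -0.3]
opening: 50.1
finger_force: 0.0
[[0.043, 0.999, -0.0, 518.727], [0.999, -0.043, -0.0, 185.785], [-0.0, -0.0, -1.0, 222.432], [0.0, 0.0, 0.0, 1.0]]
```

View pics/w1b.png

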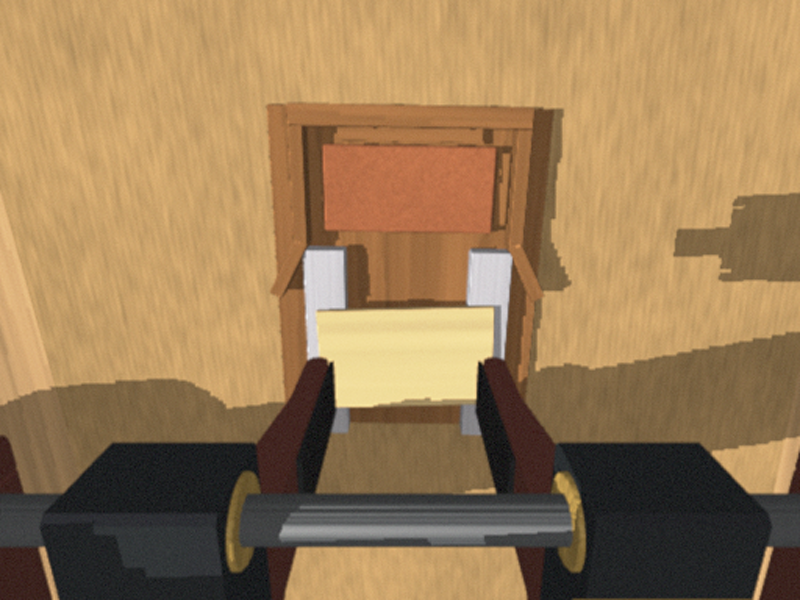

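This wrist view shows the lower tile's top corners at about (323,145), (495,148), (492,232) and (324,229). The board's front edge runs (317,309)–(494,307) and its rear edge is near v≈405. The rail ends are at v≈248. I'll take a second view from further back.

In the tool's units: -30 mm is -0.6.

```bash
python3 drive.py '[{"d":[-0.6, 0, 0], "jaw":50}, {"d":[-0.6, 0, 0], "jaw":50}, {"jaw":50}, {"jaw":50}]' | tail -5
python3 - <<'E'
from h import *
s,im=snap('wrist','w2'); np.save('w2.npy',tcp(s)); print(tcp(s)[:3,3])
a=cv2.imread('pics/w1.png')[50:290,150:370]; b=im[0:240,150:370,::-1]
cv2.imwrite('pics/w12.png',cv2.resize(np.hstack([a,b]),None,fx=1.8,fy=1.8,interpolation=cv2.INTER_CUBIC))
E
```

```text
eef_pos: [516.2, 125.5, 222.8]
tool_rot: [180.0, -0.0, 87.3]
contact_force: [-0.1, 0.9, -0.3]
opening: 50.1
finger_force: 0.0
[516.23977299 125.50035709 222.7877598 ]
```

View pics/w12.png

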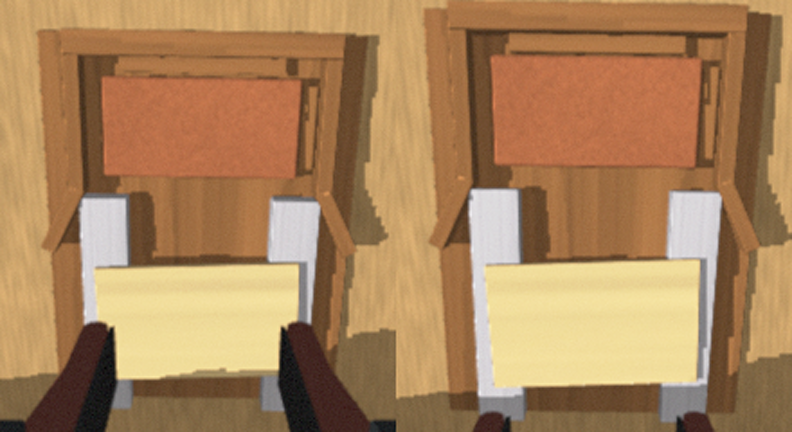

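Both crops are clear (left w1, right w2). In w2 the tile corners are (491,55), (701,58), (697,166), (494,165), the board corners (486,265), (701,260), (698,383), (494,387), and the stop's inner edge (468,31)–(725,34).

```bash
python3 - <<'E'
from h import *
import h
W={1:np.load('w1.npy'),2:np.load('w2.npy')}
h.tcp=lambda s:W[s]
a=lambda x,y:(150+x/1.8-.2,50+y/1.8-.2); b=lambda x,y:(150+(x-396)/1.8-.2,y/1.8-.2)
P={'tTL':((102,77),(491,55)),'tTR':((301,80),(701,58)),'tBR':((297,177),(697,166)),'tBL':((104,175),(494,165)),
'bFL':((95,267),(486,265)),'bFR':((300,263),(701,260)),'rlL':((82,196),(470,190)),'rlR':((130,196),(520,190)),'rrL':((270,200),(668,192)),'rrR':((319,200),(720,192)),
'sL':((79,55),(468,31)),'sR':((322,60),(725,34))}
Z=dict(t=22,b=30,r=24,s=27)
for n,(p,q) in P.items():
    z=Z[n[0]]
    print(n,tri(('wrist',a(*p),1),('wrist',b(*q),2)).round(1),atz('wrist',a(*p),z,1).round(1)[:2],atz('wrist',b(*q),z,2).round(1)[:2])
for q in((698,383),(494,387)): print('rear',atz('wrist',b(*q),30,2).round(1))
E
```

```text
tTL [466.2 267.8  23.3] [466.1 267.8] [465.8 268. ]
tTR [583.8 261.   21.8] [583.9 261. ] [583.7 261. ]
tBR [582.2 202.9  20.6] [582.  203.2] [581.9 202.9]
tBL [461.4 209.1  19.1] [462.  209.6] [461.8 209.1]
bFL [451.4 150.5  24.8] [452.2 152.2] [452.5 151.3]
bFR [584.2 147.3  24.2] [583.1 149.3] [583.3 148.3]
rlL [444.7 195.2  13.3] [447.4 197.3] [446.4 195.6]
rlR [475.4 193.7  12.6] [477.4 196. ] [476.2 194.2]
rrL [565.2 188.6  19. ] [564.9 189.7] [564.3 188.9]
rrR [596.7 187.1  18.3] [595.6 188.4] [595.3 187.5]
sL [454.1 280.6  22.1] [454.8 280.5] [455.2 279.7]
sR [595.5 271.7  26.6] [595.1 271.7] [595.9 271.6]
rear [582.1  68.2  30. ]
rear [449.6  71.6  30. ]
```

In the tool's units: 40 mm is 0.8, -38 mm is -0.76, 0.7 degrees is 0.0039.

```bash
python3 drive.py '[{"d":[-0.76, -0.006, 0], "turn_vec":[0, 0, 0.0039], "jaw":50}, {"d":[-0.76, -0.006, 0], "jaw":50}, {"d":[-0.76, -0.006, 0], "jaw":50}, {"d":[0, 0, 0.8], "jaw":50}, {"d":[0, 0, 0.8], "jaw":50}, {"d":[0, 0, 0.8], "jaw":50}, {"jaw":50}, {"jaw":50}]' | tail -5
python3 - <<'E'
from h import *
s,im=snap('wrist','w3'); T=tcp(s); np.save('w3.npy',T)
x=np.array([.0593,.998,0]);y=np.array([-.998,.0593,0]);O=np.array([523.2,235.3,0]);p=T[:3,3]
print(p,s['tool_rot'],'stand',(p-O)@x,(p-O)@y)
cv2.imwrite('pics/w3b.png',cv2.resize(im[:,:,::-1],(640,480)))
E
```

```text
eef_pos: [509.2, 12.7, 102.9]
tool_rot: [-179.9, 0.0, 86.7]
contact_force: [-0.0, -0.8, -0.5]
opening: 50.3
finger_force: 0.0
[509.21523222  12.72862086 102.88657173] [-1.79934903e+02  2.34910309e-02  8.67182037e+01] stand -222.95553311032452 0.7583154611050014
```

View pics/w3b.png

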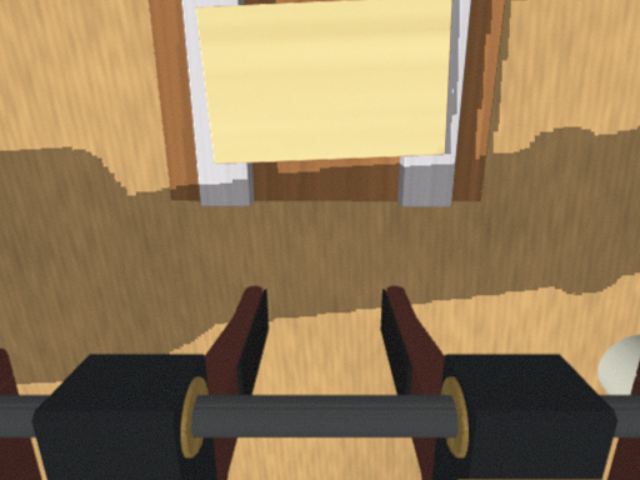

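The view shows the fingers (tips at u≈257 and 397) centred on the slot, which spans u≈252–399. The board's rear edge is at v≈160, clear ahead. Next I go down to about z=18 and push.

In the tool's units: 40 mm is 0.8, 35 mm is 0.7.

```bash
python3 drive.py '[{"d":[0, 0, 0.8], "jaw":50}, {"d":[0, 0, 0.7], "jaw":50}, {"d":[0, 0, 0.2], "jaw":50}, {"d":[0, 0.01, 0], "jaw":50}, {"d":[0.2, 0, 0], "jaw":50}, {"d":[0.3, 0, 0], "jaw":50}, {"d":[0.2, 0, 0], "jaw":50}, {"d":[0.1, 0, 0], "jaw":50}, {"d":[0.16, 0, 0], "jaw":50}, {"d":[0.2, 0, 0], "jaw":50}, {"d":[0.2, 0, 0], "jaw":50}, {"d":[0.2, 0, 0], "jaw":50}]' | tail -6
python3 drive.py '[{"d":[0.2, 0, 0], "jaw":50}, {"d":[0.2, 0, 0], "jaw":50}, {"d":[0.2, 0, 0], "jaw":50}, {"d":[0.2, 0, 0], "jaw":50}, {"d":[0.2, 0, 0], "jaw":50}, {"d":[0.2, 0, 0], "jaw":50}, {"d":[0.2, 0, 0], "jaw":50}, {"d":[0.1, 0, 0], "jaw":50}, {"d":[0.06, 0, 0], "jaw":50}, {"jaw":50}, {"jaw":50}]' | tail -6
cat >> h.py <<'E'
X=np.array([.0593,.998,0]);Y=np.array([-.998,.0593,0]);O=np.array([523.2,235.3,0])
def st():
    s=manip.get_state(); p=s['eef_pos']; print(s['time_s'],p.round(1),'stand',((p-O)@X).round(1),((p-O)@Y).round(1),s['tool_rot'].round(2),s['contact_force'].round(1)); return s
E
python3 -c "
from h import *
st()"
```

```text
time_s: 4.95
eef_pos: [514.1, 90.6, 17.6]
tool_rot: [-180.0, 0.0, 86.6]
contact_force: [-0.3, -0.4, 1.2]
opening: 50.0
finger_force: 0.3
time_s: 6.05
eef_pos: [518.7, 167.4, 17.6]
tool_rot: [-180.0, 0.0, 86.6]
contact_force: [0.1, -0.4, -0.5]
opening: 50.1
finger_force: 0.0
6.05 [518.7 167.4  17.6] stand -68.1 0.5 [-1.80e+02  1.00e-02  8.66e+01] [ 0.1 -0.4 -0.5]
```

Now slow steps up to the stop, watching the force.

In the tool's units: 3 mm is 0.06, 2 mm is 0.04.

```bash
python3 drive.py '[{"d":[0.06, 0, 0], "jaw":50}, {"d":[0.06, 0, 0], "jaw":50}, {"d":[0.06, 0, 0], "jaw":50}, {"d":[0.06, 0, 0], "jaw":50}, {"d":[0.04, 0, 0], "jaw":50}, {"d":[0.03, 0, 0], "jaw":50}, {"jaw":50}, {"jaw":50}]' | tail -6
python3 -c "
from h import *
st()"
python3 drive.py '[{"d":[0.03, 0, 0], "jaw":50}, {"d":[0.02, 0, 0], "jaw":50}, {"jaw":50}, {"jaw":50}]' | tail -6
python3 -c "
from h import *
st()"
```

```text
time_s: 6.85
eef_pos: [519.6, 183.3, 17.7]
tool_rot: [180.0, -0.0, 86.6]
contact_force: [-0.4, -0.1, 0.2]
opening: 50.1
finger_force: 0.0
6.85 [519.6 183.3  17.7] stand -52.1 0.5 [180.    -0.    86.63] [-0.4 -0.1  0.2]
time_s: 7.25
eef_pos: [519.8, 185.6, 17.6]
tool_rot: [180.0, 0.0, 86.6]
contact_force: [0.4, 0.0, -0.4]
opening: 50.0
finger_force: 0.3
7.25 [519.8 185.6  17.6] stand -49.8 0.5 [180.     0.    86.62] [ 0.4  0.  -0.4]
```

In the tool's units: 1 mm is 0.02.

```bash
python3 drive.py '[{"d":[0.02, 0, 0], "jaw":50}, {"d":[0.02, 0, 0], "jaw":50}, {"jaw":50}, {"jaw":50}]' >/dev/null
python3 -c "
from h import *
st()"
python3 drive.py '[{"d":[0.02, 0, 0], "jaw":50}, {"d":[0.01, 0, 0], "jaw":50}, {"jaw":50}, {"jaw":50}]' >/dev/null
python3 - <<'E'
from h import *
s=st(); s,im=snap('wrist','w4'); np.save('w4.npy',tcp(s))
_,t=snap('top','t4'); _,d=snap('side','s4')
a=cv2.resize(im[:,:,::-1],(512,384)); 
b=cv2.resize(d[150:240,170:290,::-1],(384,288),interpolation=cv2.INTER_CUBIC)
b=np.vstack([b,np.zeros((96,384,3),np.uint8)])
cv2.imwrite('pics/c4.png',np.hstack([a[:,100:],b]))
E
```

```text
7.65 [519.8 185.7  17.6] stand -49.7 0.5 [-1.7998e+02  1.2000e-01  8.6550e+01] [-0.4 -6.   2.5]
8.05 [519.8 185.7  17.6] stand -49.7 0.5 [-179.96    0.2    86.51] [-0.3 -9.   4.5]
```

View pics/c4.png

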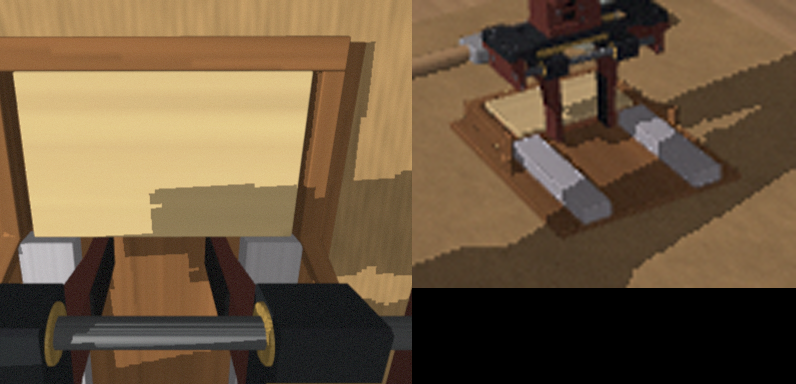

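The board sits square against the stop with its rear edge ahead of the rail ends (v≈237), and the stop reacts with 9 N at TCP x = -49.7 in the stand. I'll back off, lift and go over to the long tile.

In the tool's units: -45 mm is -0.9, -40 mm is -0.8.

```bash
python3 drive.py '[{"d":[-0.1, 0, 0], "jaw":50}, {"d":[-0.3, 0, 0], "jaw":50}, {"d":[0, 0, -0.4], "jaw":50}, {"d":[0, 0, -0.8], "jaw":50}, {"d":[0, 0, -0.9], "jaw":60}, {"d":[0, 0, -0.9], "jaw":80}, {"d":[0, 0, -0.8], "jaw":88}, {"jaw":88}]' | tail -6
python3 -c "
from h import *
snap('wrist','w5')
st();snap('top','t5')"
python3 drive.py '[{"d":[-0.766, 0.18, 0], "jaw":88}, {"d":[-0.766, 0.18, 0], "jaw":88}, {"d":[-0.766, 0.18, 0], "jaw":88}, {"d":[-0.766, 0.18, 0], "jaw":88}, {"d":[-0.766, 0.18, 0], "jaw":88}, {"d":[-0.766, 0.18, 0], "jaw":88}, {"d":[-0.766, 0.18, 0], "jaw":88}, {"d":[-0.766, 0.18, 0], "jaw":88}, {"d":[-0.766, 0.18, 0], "jaw":88}, {"d":[-0.766, 0.18, 0], "jaw":88}, {"d":[-0.766, 0.18, 0], "jaw":88}, {"d":[-0.766, 0.18, 0], "jaw":88}]' >/dev/null
python3 drive.py '[{"turn_vec":[0, 0, 0.0389], "jaw":88}, {"turn_vec":[0, 0, 0.0389], "jaw":88}, {"turn_vec":[0, 0, 0.0322], "jaw":88}, {"jaw":88}, {"jaw":88}]' >/dev/null
python3 - <<'E'
from h import *
s=st(); print(s['joints'].round(0)); s,im=snap('wrist','w6'); np.save('w6.npy',tcp(s))
a=cv2.imread('pics/w5.png')
cv2.imwrite('pics/c6.png',np.hstack([cv2.resize(im[0:300,150:370,::-1],(440,600),interpolation=cv2.INTER_CUBIC),cv2.resize(a[60:260,150:370],(352,320)).repeat(1,0) if 0 else np.vstack([cv2.resize(a[60:260,150:370],(352,320)),np.zeros((280,352,3),np.uint8)])]))
E
```

```text
time_s: 9.0
eef_pos: [522.0, 169.7, 213.0]
tool_rot: [179.5, -0.3, 86.6]
contact_force: [-0.0, 0.6, 0.4]
opening: 78.8
finger_force: 0.0
9.05 [520.3 169.5 210.2] stand -65.8 -1.0 [179.74  -0.23  86.63] [-0.1  0.9 -0.9]
10.8 [ 598.8 -295.6  206. ] stand -525.4 -106.9 [-1.7985e+02  2.0000e-02  6.6980e+01] [-0.5 -0.5 -0.6]
[ -7.  33.  41.  93. -23.  63.  17.]
```

View pics/c6.png

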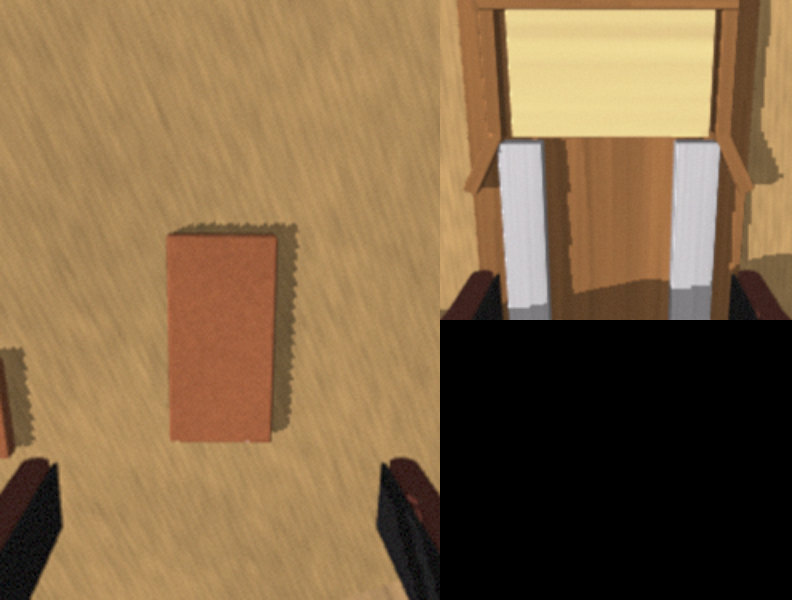

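The long tile is nearly aligned with the tool, its top corners at crop (167,235), (276,236), (271,441), (171,440). The right part shows the board home in the bay with its rear edge clear of the rail ends. I'll take a second look lower down for height.

In the tool's units: 40 mm is 0.8.

```bash
python3 drive.py '[{"d":[0, 0, 0.8], "jaw":88}, {"d":[0, 0, 0.8], "jaw":88}, {"jaw":88}, {"jaw":88}]' >/dev/null
python3 - <<'E'
from h import *
import h
s=st(); s,im=snap('wrist','w7'); np.save('w7.npy',tcp(s))
W={6:np.load('w6.npy'),7:tcp(s)}; h.tcp=lambda k:W[k]
def corners(img):
    hsv=cv2.cvtColor(img,cv2.COLOR_BGR2HSV); m=((hsv[...,0]<11)&(hsv[...,1]>120)&(hsv[...,2]>110)).astype(np.uint8)
    m=cv2.morphologyEx(m,cv2.MORPH_OPEN,np.ones((5,5)))
    cs,_=cv2.findContours(m,cv2.RETR_EXTERNAL,cv2.CHAIN_APPROX_NONE)
    c=max(cs,key=cv2.contourArea); q=cv2.approxPolyDP(c,8,True)[:,0]; print(cv2.contourArea(c))
    c0=q.mean(0); return q[np.argsort(np.arctan2(*(q-c0).T))]
A,B=[corners(cv2.imread(f'pics/w{k}.png')) for k in(6,7)]
print(A.tolist(),B.tolist())
if len(A)==len(B)==4:
  for a,b in zip(A,B): print(tri(('wrist',a,6),('wrist',b,7)).round(1))
for k,Q in((6,A),(7,B)):
  w=np.array([atz('wrist',q,14,k) for q in Q]); print(w.round(1)[:,:2].tolist(),w.mean(0).round(1))
a=np.array([[167,235],[276,236],[271,441],[171,440]])/2+[150,0]
w=np.array([atz('wrist',q,14,6) for q in a]); print(w.round(1)[:,:2].tolist(),w.mean(0))
d=w[0]+w[1]-w[2]-w[3]; print('long axis deg',np.degrees(np.arctan2(d[1],d[0])))
T=W[7]; print('tool delta',T[:3,:3].T@(w.mean(0)-T[:3,3]))
E
```

```text
11.25 [ 599.3 -296.   127.8] stand -525.7 -107.4 [-1.7993e+02  1.0000e-02  6.6870e+01] [ 0.1 -0.6  0.3]Traceback (most recent call last):
  File "<stdin>", line 11, in <module>
  File "<stdin>", line 9, in corners
ValueError: max() iterable argument is empty
```

```bash
python3 - <<'E'
from h import *
import h
W={k:np.load(f'w{k}.npy') for k in(6,7)}; h.tcp=lambda k:W[k]
i6=cv2.imread('pics/w6.png'); print(i6[170,260],i6[60,260])
def corners(img):
    b,g,r=cv2.split(img.astype(float)); m=((r>1.45*g)&(r>110)).astype(np.uint8)
    m=cv2.morphologyEx(m,cv2.MORPH_OPEN,np.ones((5,5)))
    cs,_=cv2.findContours(m,cv2.RETR_EXTERNAL,cv2.CHAIN_APPROX_NONE)
    c=max(cs,key=cv2.contourArea); q=cv2.approxPolyDP(c,8,True)[:,0]
    c0=q.mean(0); return q[np.argsort(np.arctan2(*(q-c0).T))]
A,B=[corners(cv2.imread(f'pics/w{k}.png')) for k in(6,7)]
print(A.tolist(),B.tolist())
if len(A)==len(B)==4:
  for a,b in zip(A,B): print(tri(('wrist',a,6),('wrist',b,7)).round(1))
for k,Q in((6,A),(7,B)):
  w=np.array([atz('wrist',q,14,k) for q in Q]); print(w.round(1)[:,:2].tolist(),w.mean(0).round(1))
a=np.array([[167,235],[276,236],[271,441],[171,440]])/2+[150,0]
w=np.array([atz('wrist',q,14,6) for q in a]); print(w.round(1)[:,:2].tolist(),w.mean(0))
d=w[0]+w[1]-w[2]-w[3]; print('long axis deg',np.degrees(np.arctan2(d[1],d[0])))
T=W[7]; print('tool delta',T[:3,:3].T@(w.mean(0)-T[:3,3]))
E
```

```text
[ 65  99 164] [ 94 141 174]
[[234, 118], [235, 219], [284, 220], [287, 118]] [[225, 125], [228, 251], [290, 251], [294, 126]]
[ 595.2 -234.6   17.6]
[ 548.9 -340.1   17.7]
[ 600.5 -367.3    8.8]
[ 646.5 -256.2   24.7]
[[594.9, -235.4], [548.1, -341.5], [600.6, -365.1], [646.9, -257.4]] [ 597.6 -299.8   14. ]
[[594.5, -234.3], [547.7, -341.7], [601.5, -364.7], [647.2, -257.7]] [ 597.7 -299.6   14. ]
[[594.7, -234.7], [647.9, -257.8], [602.0, -366.4], [548.1, -342.9]] [ 598.15607948 -300.43487131   14.        ]
long axis deg 66.90887559731053
tool delta [ -4.50797825   0.88155994 113.7520466 ]
```

In the tool's units: 40 mm is 0.8, -4.2 mm is -0.084.

```bash
python3 drive.py '[{"d":[-0.084, 0.006, 0.8], "jaw":88}, {"d":[0, 0, 0.8], "jaw":88}, {"d":[0, 0, 0.5], "jaw":88}, {"d":[0, 0, 0.24], "jaw":88}, {"d":[0, 0, 0.106], "jaw":88}, {"jaw":88}, {"jaw":88}]' | tail -6
python3 drive.py '[{"jaw":50}, {"jaw":50}, {"jaw":50}, {"jaw":50}, {"jaw":50}, {"jaw":50}, {"jaw":50}]' 30 | tail -6
```

```text
time_s: 12.0
eef_pos: [599.4, -300.6, 7.2]
tool_rot: [179.8, 0.0, 66.8]
contact_force: [-0.2, 0.3, 0.2]
opening: 88.0
finger_force: 0.0
time_s: 12.7
eef_pos: [598.2, -299.8, 5.6]
tool_rot: [-180.0, -0.0, 66.8]
contact_force: [-1.0, 1.0, 4.0]
opening: 59.6
finger_force: 30.0
```

In the tool's units: -40 mm is -0.8, -30 mm is -0.6.

```bash
python3 drive.py '[{"d":[0, 0, -0.2], "jaw":50}, {"d":[0, 0, -0.6], "jaw":50}, {"d":[0, 0, -0.8], "jaw":50}, {"d":[0, 0, -0.8], "jaw":50}, {"d":[0, 0, -0.8], "jaw":50}, {"jaw":50}]' | tail -6
python3 drive.py '[{"d":[0.77, -0.466, 0], "jaw":50}, {"d":[0.77, -0.466, 0], "jaw":50}, {"d":[0.77, -0.466, 0], "jaw":50}, {"d":[0.77, -0.466, 0], "jaw":50}, {"d":[0.77, -0.466, 0], "jaw":50}, {"d":[0.77, -0.466, 0], "jaw":50}, {"d":[0.77, -0.466, 0], "jaw":50}, {"d":[0.77, -0.466, 0], "jaw":50}, {"d":[0.77, -0.466, 0], "jaw":50}, {"d":[0.77, -0.466, 0], "jaw":50}, {"d":[0.77, -0.466, 0], "jaw":50}, {"d":[0.77, -0.466, 0], "jaw":50}]' | tail -6
python3 drive.py '[{"turn_vec":[0, 0, 0.0433], "jaw":50}, {"turn_vec":[0, 0, 0.0433], "jaw":50}, {"turn_vec":[0, 0, 0.0433], "jaw":50}, {"turn_vec":[0, 0, 0.0433], "jaw":50}, {"turn_vec":[0, 0, 0.0433], "jaw":50}, {"turn_vec":[0, 0, 0.0433], "jaw":50}, {"turn_vec":[0, 0, 0.0433], "jaw":50}, {"turn_vec":[0, 0, 0.0433], "jaw":50}, {"turn_vec":[0, 0, 0.0433], "jaw":50}, {"jaw":50}, {"jaw":50}]' | tail -6
python3 - <<'E'
from h import *
s=st(); print(s['joints'].round(0)); s,im=snap('wrist','w8'); np.save('w8.npy',tcp(s))
cv2.imwrite('pics/w8b.png',cv2.resize(im[:,:,::-1],(800,600),interpolation=cv2.INTER_CUBIC))
E
```

```text
time_s: 13.3
eef_pos: [600.8, -302.3, 171.6]
tool_rot: [179.4, 0.0, 66.8]
contact_force: [-0.2, -0.7, -1.2]
opening: 59.6
finger_force: 30.0
time_s: 14.5
eef_pos: [521.7, 236.4, 164.7]
tool_rot: [-180.0, 0.1, 66.8]
contact_force: [0.4, 0.5, -2.6]
opening: 59.6
finger_force: 30.0
time_s: 15.6
eef_pos: [522.5, 234.7, 164.8]
tool_rot: [179.9, 0.0, -3.2]
contact_force: [0.5, 0.2, -1.8]
opening: 59.7
finger_force: 30.0
15.6 [522.5 234.7 164.8] stand -0.7 0.7 [ 1.7994e+02  4.0000e-02 -3.1700e+00] [ 0.5  0.2 -1.8]
[-73.  33.  59. 109. -33.  57. -92.]
```

View pics/w8b.png

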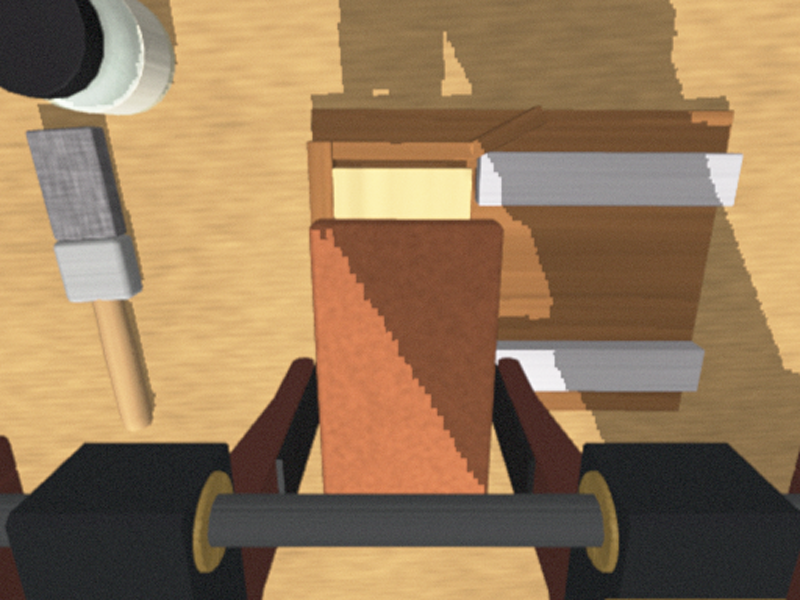

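The tile is held straight between the fingers, its front top edge at (313..502, 222). The board's front strip shows below it at (333..470, 167..219). I'll work out the tile's offset in the hand.

```bash
python3 - <<'E'
from h import *
T=np.load('w8.npy'); import h; h.tcp=lambda k:T
for uv in((313,223),(502,223),(327,490),(486,490)):
    o,d=ray('wrist',(uv[0]*.64,uv[1]*.64),0); Ti=np.linalg.inv(T); o=(Ti@np.append(o,1))[:3]; d=Ti[:3,:3]@d
    print((o+d*(-8.4-o[2])/d[2]).round(1))
# board strip in world/stand
for uv in((333,168),(470,168)):
    p=atz('wrist',(uv[0]*.64,uv[1]*.64),28,0); print('board',p.round(1),((p-O)@X).round(1),((p-O)@Y).round(1))
print(T[:3,:3].T@(O-T[:3,3]))
E
```

```text
[ 59.3 -28.1  -8.4]
[59.3 29.1 -8.4]
[-36.7 -28.4  -8.4]
[-36.8  28.8  -8.4]
board [592.4 271.9  28. ] 40.6 -66.9
board [588.1 194.   28. ] -37.4 -67.2
[  0.79045848  -0.84353972 164.7529961 ]
```

In the tool's units: 35 mm is 0.7, 30 mm is 0.6, 0.2 degrees is 0.0011.

```bash
python3 drive.py '[{"d":[0.02, -0.016, 0.6], "turn_vec":[0, 0, 0.0011], "jaw":50}, {"d":[0, 0, 0.7], "jaw":50}, {"d":[0, 0, 0.6], "jaw":50}, {"d":[0, 0, 0.36], "jaw":50}, {"d":[0, 0, 0.16], "jaw":50}, {"d":[0, 0, 0.04], "jaw":50}, {"jaw":50}, {"jaw":50}]' >/dev/null
python3 -c "
from h import *
st()"
python3 drive.py '[{"d":[0, 0, 0.04], "jaw":50}, {"d":[0, 0, 0.03], "jaw":50}, {"d":[0, 0, 0.02], "jaw":50}, {"jaw":50}, {"jaw":50}, {"jaw":50}]' >/dev/null
python3 -c "
from h import *
st()"
```

```text
16.45 [524.9 235.9  43.5] stand 0.7 -1.6 [-1.7993e+02 -1.0000e-01 -3.5600e+00] [ 1.2 -0.7 -1.5]
17.05 [524.  235.6  37.9] stand 0.3 -0.8 [-180.     -0.     -3.58] [-0.9  0.7 -2.8]
```

In the tool's units: 1 mm is 0.02, -0.3 mm is -0.006, -0.2 degrees is -0.0011.

```bash
python3 drive.py '[{"d":[0, -0.006, 0.02], "turn_vec":[0, 0, -0.0011], "jaw":50}, {"d":[0, 0, 0.02], "jaw":50}, {"d":[0, 0, 0.02], "jaw":50}, {"jaw":50}, {"jaw":50}]' >/dev/null
python3 -c "
from h import *
st()"
python3 drive.py '[{"d":[0, 0, 0.016], "jaw":50}, {"jaw":50}, {"jaw":50}, {"jaw":50}]' >/dev/null
python3 -c "
from h import *
st()"
```

```text
17.55 [524.  235.8  34.8] stand 0.6 -0.8 [179.99   0.    -3.38] [ 0.5  0.5 -2.7]
17.95 [524.  235.9  34.1] stand 0.7 -0.8 [-180.     -0.     -3.37] [-0.6 -0.4 -2.6]
```

In the tool's units: 0.6 mm is 0.012.

```bash
python3 drive.py '[{"d":[0, 0, 0.012], "jaw":50}, {"jaw":50}, {"jaw":50}, {"jaw":50}]' >/dev/null
python3 -c "
from h import *
st()"
python3 drive.py '[{"d":[0, 0, 0.008], "jaw":50}, {"jaw":50}, {"jaw":50}]' >/dev/null
python3 -c "
from h import *
st()"
```

```text
18.35 [524.1 235.9  33.6] stand 0.7 -0.9 [-1.7999e+02 -1.0000e-02 -3.3800e+00] [-0.2 -0.6  0.2]
18.65 [524.1 235.9  33.5] stand 0.7 -0.9 [-179.97    0.     -3.38] [-1.7  0.3  5.2]
```

Contact is felt: the vertical force went from -2.6 to +5 N at z=33.5. I'll release and rise.

In the tool's units: -45 mm is -0.9, -40 mm is -0.8.

```bash
python3 drive.py '[{"jaw":62}, {"jaw":66}, {"jaw":72}, {"jaw":80}, {"jaw":80}, {"jaw":80}]' 5 | tail -6
python3 drive.py '[{"d":[0, 0, -0.1], "jaw":80}, {"d":[0, 0, -0.3], "jaw":80}, {"d":[0, 0, -0.6], "jaw":80}, {"d":[0, 0, -0.8], "jaw":80}, {"d":[0, 0, -0.8], "jaw":80}, {"d":[0, 0, -0.8], "jaw":80}, {"d":[-0.9, 0, 0], "jaw":80}, {"d":[-0.3, 0, 0], "jaw":80}, {"jaw":80}, {"jaw":80}]' | tail -6
python3 - <<'E'
from h import *
s=st(); s,im=snap('wrist','w9'); np.save('w9.npy',tcp(s)); _,d=snap('side','s9')
b=cv2.resize(d[150:240,170:290,::-1],(384,288),interpolation=cv2.INTER_CUBIC)
cv2.imwrite('pics/c9.png',np.hstack([im[:,50:460,::-1],np.vstack([b,np.zeros((96,384,3),np.uint8)])]))
E
```

```text
time_s: 19.25
eef_pos: [524.0, 235.9, 33.0]
tool_rot: [180.0, -0.0, -3.4]
contact_force: [0.7, 0.7, -0.1]
opening: 79.7
finger_force: 0.0
time_s: 20.25
eef_pos: [464.6, 239.7, 203.9]
tool_rot: [-179.9, -0.0, -3.3]
contact_force: [0.3, -0.1, -0.2]
opening: 80.0
finger_force: 0.0
20.25 [464.6 239.7 203.9] stand 0.9 58.8 [-1.7993e+02 -5.0000e-02 -3.3400e+00] [ 0.3 -0.1 -0.2]
```

View pics/c9.png

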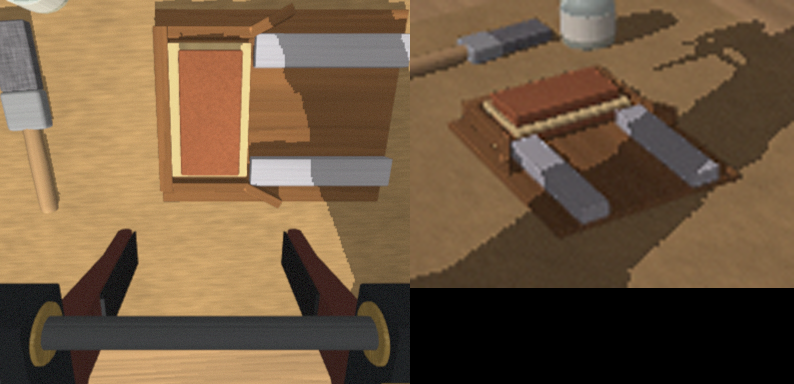

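The tile (corners about (178,50), (244,50), (240,175), (181,176)) lies flat and centred on the board. The board is against the stop, clear of the rails, and the brush and jar are untouched. I'll check the numbers and hand in.

```bash
python3 - <<'E'
from h import *
import h
T=np.load('w9.npy'); h.tcp=lambda k:T
w=np.array([atz('wrist',(u+50,v),42,0) for u,v in((178,50),(244,50),(240,175),(181,176))])
c=w.mean(0)-O; d=w[0]+w[1]-w[2]-w[3]
print('tile in stand',(c@X).round(1),(c@Y).round(1),'long axis deg',np.degrees(np.arctan2(d[1],d[0])),'want -3.4')
ok=abs(c@X)<6 and abs(c@Y)<6
if ok: print(manip.finish_job())
E
```

```text
tile in stand -0.1 0.4 long axis deg -3.5102303624262654 want -3.4
the job is handed in; nothing more can be done
None
```

The job is handed in: the board is home against the stop on the lower tile, and the long tile is flat on it, measured within 1 mm and 0.2° of where it should be; the hand-in returned no verdict.

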